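# Drive the worn sleeve out of a pivot bracket with the right drift

### The job

The worn sleeve has to come out of the bracket's barrel. From the rack take the drift whose nose goes through the barrel but still bears on the sleeve, and push the sleeve with it right through until it drops out of the far side into the catch tray. Then draw the drift back out and lay it in its own place in the rack again, leaving the other drifts, the jar and the plug where they are; only the drift may push the sleeve, not the fingers.

Things in the scene. Friction and masses are not known exactly. Their poses are not given: they have to be found in the camera images.
- drift_mid_grip (a point): Steel drift with the 24 mm nose, 0.45 kg: 24 x 24 mm square handle 115 mm long, then a round nose 24 mm in diameter, 85 mm long, same axis. Lies along its y, nose to +y; handle flats square to x and z. The point is its balance point, mid-height of the handle, 42 mm behind the shoulder, 73 mm ahead of the rear end; bare for fingers from 22 mm ahead of it to 50 mm behind it.
- drift_mid_tip (a point): Centre of the flat end of the 24 mm nose, 127 mm ahead (+y) of the drift's balance point. This nose passes the 32 mm bore and bears on the end of the sleeve.
- drift_thin_grip (a point): Drift with the same handle and a nose 12 mm in diameter, 85 mm long: it would slip through the hole of the sleeve. Point and axes as on the 24 mm drift.
- drift_fat_grip (a point): Drift with the same handle and a nose 44 mm in diameter, 40 mm long: it does not enter the barrel. Point and axes as on the 24 mm drift.
- rack: Fixed steel rack; the three drifts lie level side by side, 72 mm apart along its x, noses to its +y, in any order. Origin on the table below the middle drift's point. Plate 226 x 150 x 6 mm; two upright rows 10 mm thick at y = -60 and +32 mm with pairs of flared lugs (27 mm apart at the bottom, 44 mm at the top, 74 mm high); saddle floor at 50 mm, so handle axes lie 62 mm above the table.
- bracket: Fixed steel pivot bracket: foot 136 x 48 x 12 mm, web, and on it a level barrel of 52 mm outer diameter, 64 mm long, open at both ends, bore 32 mm. Origin on the table below the barrel's middle; the bore runs along its y, axis 110 mm above the table; +y is the far side (tray), -y the near side (rack). A plunger housing on top of the barrel, 20 mm towards +y, reaches 148 mm above the table.
- bore_near (a point): Centre of the barrel's near mouth, on the bore's axis, where the drift enters; its y runs through the bore to the far side.
- bore_far (a point): Centre of the barrel's far mouth, 64 mm on, where the sleeve comes out.
- sleeve_mid (a point): Centre of the steel sleeve in the barrel: plain tube 60 mm long along y, 30 mm outer, 18 mm inner diameter, 0.22 kg, ends within 8 mm of the mouths. A spring plunger presses on it from above (its ball stands about 3 mm into the bore), so it takes some 5 to 12 N to slide and stays where left; it tips into the tray when all but its last 10 to 15 mm is out.
- tray_mid (a point): Middle of the rubber-lined floor (7 mm above the table) of the fixed open steel catch tray below the far mouth: 150 mm along its x, 180 mm along its y, walls 3 mm thick, 30 mm high.
- jar_mid (a point): Bystander: round paste jar, 60 mm in diameter, 68 mm high, standing beyond the work; its centre, half-way up.
- plug_mid (a point): Bystander: upright turned steel plug, 38 mm in diameter, with a thin T-shaped pin on top, 69 mm high in all, standing on the robot's side of the work; the point is on its axis, half-way up.

How it is judged:
By the outcome, as a careful person would: the job done as asked, in the order asked, and still so for the second after the job is handed in, with the robot touching nothing.
It also fails if it takes over 54 s, if anything falls off the work surface, if the arm or the gripper's body presses on something with over 40 N, if the wrist force passes 120 N, or if a joint passes its speed limit or range.

### The arm

A 6-joint arm with a two-finger parallel gripper is mounted at the origin on the work surface; the furniture and walls round the work are solid. World frame = base frame: x ahead of the robot, y to its left, z up, the work surface at z = 0. Lengths are in m, angles in degrees, forces in N, time in s.
With the tool pointing down it reaches from about 0.25 to 0.775 m from the base axis. Payload 4 kg.
Tool frame: the origin (TCP) lies at the centre of the arm's flange, where the gripper is bolted on; the fingertips stand 173 mm ahead of it and the grasp point (between the pads) lies r.grip_depth ahead of it (r.grip_depth is the distance from the TCP to the grasp point, in m); z points along the fingers, y is the line along which they close (so a half turn about z gives the same grasp; the last joint's range is limited). The gripper opens to 85 mm and grips with 20 to 120 N. Pads are 22 mm wide; open, the fingers measure 114 mm over their backs; the gripper's body (76 mm by 85 mm) begins 54 mm behind the grasp point. The pads swing forward as they close: fully open they stand 13 mm farther back than shut.
Start: joints at [60.155, 4.996, 78.535, -0, 96.463, -5.907], TCP at [0.223, 0.503, 0.405] pointing down, gripper open.
Joint ranges: [-177.83, 177.83], [-43.37, 116.18], [15.69, 146.23], [-61.86, 241.86], [9.47, 152.12], [-147.06, 147.06]. Speed limits (degrees/s): [159.86, 159.86, 180, 180, 180, 180].

### API

Orientations are given as [roll, pitch, yaw] about the fixed x, y, z axes, in that order (R = Rz(yaw) Ry(pitch) Rx(roll)).
In Python, from plant import r, eyes, order gives the robot as it stands. The module is installed in compiled form; this text tells all that it offers.
- The arm moves only by the tool jog_arm, never from a script. Its argument "plan" is one flat list of numbers, 4 for each row, row after row: the shift along the world's x, y, z in mm, then the turn about the world's z in degrees. In form: [x, y, z, turn, x, y, z, turn, ...]. A call has 1 to 10 rows; each row is the pose to reach, as a shift and turn from the pose commanded when the call began; what a row does not reach only later rows make up. A row lasts 1/8 s, in which the tool goes at most 62.5 mm and 10.7 degrees, less where a joint would pass 70% of its speed; a pose out of reach is approached as far as the arm can. A call with a gripper value outside its range is refused whole. "fingers" is the finger opening in mm, from 0 to 85.4, set as the call begins (left out, the last holds). The fingers move at their own pace and stop on an object; "grip_force" is the grip in N (left out, the last holds). Time passes only in rows, so rows that repeat a pose let the fingers close. It gives the time, the measured TCP pose, the force, the opening and the grip force at its end, in the units of the state.
- r.read_state(): the state, without advancing time (a new reading comes with each control period).
- eyes.grab_frame(name): name is "scene" or "side" or "wrist"; returns a dict with "image" (420x560x3 uint8, blue, green, red), "K" (3x3 intrinsics, pixels), "position" and "attitude" of the camera in the world; the wrist camera has in their place "tool_from_camera" (4x4, takes a point from camera to tool coordinates, whose origin is the TCP and whose axes are the flange's). Camera axes: x right, y down, z forward; pixel columns grow to the right and rows downward; lengths in m; the calibration is good to about 2 mm. A picture is of the moment at which its call begins: read the wrist's pose just before it. There is no depth.
- order.sign_off(): hands the job in; it is judged then, once.
The state is a dict: "time_s": time; "joint_pos": joint angles; "qd": joint speeds; "joint_torque": joint torques, N m; "eef_pos": TCP position; "ee_rot": TCP orientation; "force": force on the tool from outside, world axes, zero at the start; "torque": the same for the moment, N m; "width": finger opening in m; "grip_force": force on a finger pad.
Only numpy, scipy, OpenCV 4.12 (cv2) and the standard library are available. Lean on these libraries where they do the work, as an engineer would, in place of code of your own. Each camera call takes 0.05 s, during which the arm holds its last target. There are 200 camera calls.

## Working session

There is one attempt and no reset: what is moved stays moved. The work goes in short steps, Python scripts to look and compute and a tool call to move; the robot and the scene stay as the last step left them, time stands still between calls to the robot, and variables do not carry over. Pictures are saved under pics/ and viewed, at most 10 in all, crops included, and the job is handed in when it is done.

Besides the shell and the picture viewer there is one more tool, called after "Request:" as name(argument=value, ...) on one line, values as JSON. jog_arm: Moves the arm, as the interface text tells. Its arguments: {"type":"object","properties":{"plan":{"type":"array"},"fingers":{"type":"number"},"grip_force":{"type":"number"}},"required":["plan"]}

```bash
mkdir -p pics; ls
python3 - <<'E'
from plant import r, eyes, order
import cv2, json
print(r.read_state(), r.grip_depth)
for n in ("scene","side","wrist"):
    f=eyes.grab_frame(n); cv2.imwrite(f"pics/{n}0.png",f["image"])
    print(n,{k:v for k,v in f.items() if k!="image"})
E
```

```text
pics
{'time_s': 0.0, 'joint_pos': array([ 6.01552356e+01,  5.04175961e+00,  7.86261725e+01, -2.05939147e-03,
        9.64617540e+01, -5.90604008e+00]), 'qd': array([ 0.06672164, -0.00310608,  0.00846934, -0.00314454,  0.0150226 ,
        0.02869512]), 'joint_torque': array([-9.65138825e-04, -3.51863694e+01, -3.13269818e+01, -1.69712462e-04,
        1.07619743e-02, -3.08315208e-06]), 'eef_pos': array([0.22311345, 0.50259651, 0.40350074]), 'ee_rot': array([-1.79870792e+02, -1.13083927e-02,  1.56061033e+02]), 'force': array([0.40005883, 0.55935354, 0.27591995]), 'torque': array([-0.05400487,  0.03927661,  0.02075305]), 'grip_force': 0.0, 'width': 0.08513752548133752} 0.1547
scene {'K': array([[464.17105104,   0.        , 278.72010949],
       [  0.        , 464.17105104, 216.74292115],
       [  0.        ,   0.        ,   1.        ]]), 'position': array([-0.10697114, -0.26033526,  0.74004717]), 'attitude': array([-131.29111734,    1.26750505,  -66.23226334])}
side {'K': array([[402.37353811,   0.        , 278.51939227],
       [  0.        , 402.37353811, 214.30223502],
       [  0.        ,   0.        ,   1.        ]]), 'position': array([0.47839979, 0.82089841, 0.43711814]), 'attitude': array([-113.15133537,    0.96217515, -177.77396719])}
wrist {'K': array([[378.56866446,   0.        , 277.7921473 ],
       [  0.        , 378.56866446, 207.37429096],
       [  0.        ,   0.        ,   1.        ]]), 'tool_from_camera': array([[-1.40074967e-03, -9.60690505e-01, -2.77618067e-01,
         7.06093163e-02],
       [ 9.99998826e-01, -1.51823274e-03,  2.08213207e-04,
        -5.32049191e-04],
       [-6.21517289e-04, -2.77617449e-01,  9.60691504e-01,
         3.19503361e-02],
       [ 0.00000000e+00,  0.00000000e+00,  0.00000000e+00,
         1.00000000e+00]])}
```

View pics/scene0.png

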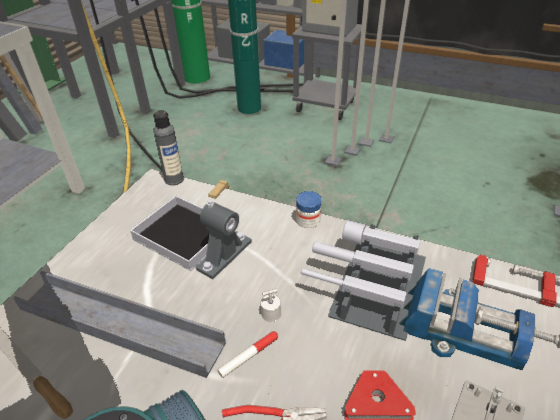

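View pics/side0.png

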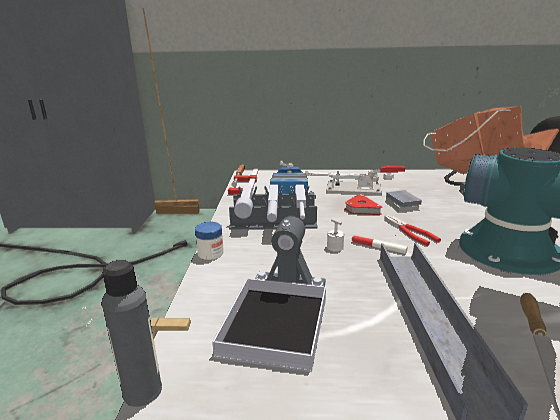

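View pics/wrist0.png

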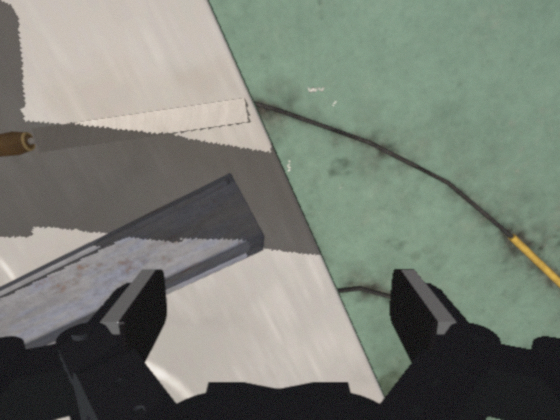

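Scene view: the drifts are fat (y≈235), mid (tip ≈(314,248), rear ≈(411,272)) and thin (tip ≈(303,273)). The bracket's near mouth is at ≈(229,222), the tray at ≈(178,232), the plug at (270,304) and the jar at (309,210). The side view shows the far mouth at ≈(287,240).

```bash
cat > h.py <<'E'
import numpy as np, cv2
from scipy.spatial.transform import Rotation as R
from plant import r, eyes
def grab(n,name=None):
    s=r.read_state(); f=eyes.grab_frame(n); f["state"]=s
    if n=="wrist":
        T=np.eye(4); T[:3,:3]=R.from_euler("xyz",s["ee_rot"],degrees=True).as_matrix(); T[:3,3]=s["eef_pos"]
        C=T@f["tool_from_camera"]; f["R"],f["t"]=C[:3,:3],C[:3,3]
    else:
        f["R"]=R.from_euler("xyz",f["attitude"],degrees=True).as_matrix(); f["t"]=f["position"]
    if name: cv2.imwrite(f"pics/{name}.png",f["image"])
    return f
def ray(f,uv):
    d=f["R"]@np.linalg.inv(f["K"])@np.array([uv[0],uv[1],1.]); return f["t"],d/np.linalg.norm(d)
def plane(f,uv,z):
    o,d=ray(f,uv); return o+d*(z-o[2])/d[2]
def tri(*fu):
    A=0;b=0
    for f,u in fu:
        o,d=ray(f,u); P=np.eye(3)-np.outer(d,d); A=A+P; b=b+P@o
    p=np.linalg.solve(A,b); return p
def proj(f,p):
    q=f["K"]@(f["R"].T@(np.asarray(p)-f["t"])); return q[:2]/q[2]
E
python3 - <<'E'
from h import *
s=grab("scene"); d=grab("side")
np.set_printoptions(precision=4,suppress=True)
for n,u,z in [("midtip",(314,248),.062),("midrear",(411,272),.062),("thintip",(303,273),.062),("thinrear",(405,299),.062),("fattip",(346,232),.062),("near",(229,222),.11),("tray",(178,232),.007),("plug",(270,318),0),("jar",(309,224),0),("trayL",(133,232),.03),("trayTop",(170,200),.03),("trayBot",(190,265),.03),("footnear",(251,240),0.012),("footL",(197,269),0.012)]:
    print(n,plane(s,u,z))
print("far",plane(d,(287,241),.11),"midtip side",plane(d,(272,215),.062))
for z in (290,):
    pass
cv2.imwrite("pics/z1.png",cv2.resize(np.hstack([s["image"][180:340,190:330]]),None,fx=4,fy=3.7))
E
```

```text
midtip [ 0.5323 -0.0415  0.062 ]
midrear [ 0.5428 -0.2374  0.062 ]
thintip [ 0.4601 -0.0458  0.062 ]
thinrear [ 0.4729 -0.241   0.062 ]
fattip [ 0.6031 -0.0875  0.062 ]
near [0.4907 0.1289 0.11  ]
tray [0.5124 0.286  0.007 ]
plug [ 0.3794 -0.0098  0.    ]
jar [0.6612 0.0174 0.    ]
trayL [0.454  0.3635 0.03  ]
trayTop [0.5827 0.3502 0.03  ]
trayBot [0.4169 0.1897 0.03  ]
footnear [0.549  0.1144 0.012 ]
footL [0.4261 0.1812 0.012 ]
far [0.4937 0.178  0.11  ] midtip side [ 0.534  -0.0514  0.062 ]
```

Request:
jog_arm(plan=[30, -40, 0, -8, 70, -90, 0, -16, 110, -140, 0, -25, 150, -190, 0, -33, 190, -240, 0, -42, 230, -290, 0, -52, 260, -330, 0, -60, 270, -345, 0, -63, 270, -345, 0, -63, 270, -345, 0, -63])

```text
time_s: 1.5
eef_pos: [0.4925, 0.1588, 0.4048]
ee_rot: [-180.0, -0.0, 93.2]
force: [-0.2, 0.0, 0.6]
width: 0.0853
grip_force: 0.0
```

Run:
```python
from h import *
f=grab("wrist","w1"); s=f["state"]; print(s["eef_pos"],s["ee_rot"],s["time_s"],s["joint_pos"])
```

```text
[0.49247791 0.15882421 0.40477012] [-1.79978761e+02 -4.54127223e-02  9.32057269e+01] 1.5 [1.15807218e+01 8.36414923e-01 8.28788655e+01 4.83136375e-02
 9.62991156e+01 8.38028138e+00]
```

View pics/w1.png

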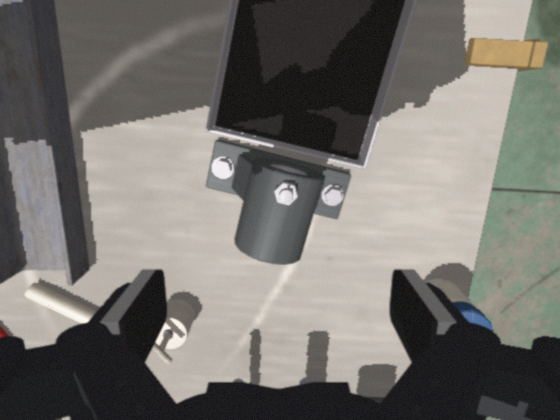

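Wrist view: barrel from above, with near end at ≈(270,250) and far end at ≈(287,165). The foot corners are at ≈(213,138), (206,187), (342,217) and (350,172), and the plug is at (172,335). The bracket is yawed about -10°.

Run:
```python
from h import *
im=cv2.imread("pics/w1.png"); x0,y0,S=190,120,4
c=cv2.resize(im[y0:y0+150,x0:x0+190],None,fx=S,fy=S,interpolation=cv2.INTER_CUBIC)
g=cv2.cvtColor(cv2.GaussianBlur(im,(0,0),.8),cv2.COLOR_BGR2GRAY)
L=cv2.createLineSegmentDetector().detect(g)[0][:,0]
k=0
for l in L:
    if np.hypot(l[2]-l[0],l[3]-l[1])>18 and all(195<l[i]<375 and 122<l[i+1]<268 for i in (0,2)):
        print(k,l.round(1)); p=((l.reshape(2,2)-[x0,y0]+.5)*S).astype(int)
        cv2.line(c,p[0].tolist(),p[1].tolist(),(0,0,255),1); cv2.putText(c,str(k),p.mean(0).astype(int).tolist(),0,.6,(0,255,255),2); k+=1
cv2.imwrite("pics/c1.png",c)
```

```text
0 [312.4 214.9 300.  257.6]
1 [299.3 261.6 273.  264.7]
2 [324.5 180.3 316.7 205.9]
3 [361.7 162.5 212.4 127.1]
4 [250.1 143.7 279.6 152.3]
5 [211.7 133.9 250.1 143.9]
6 [232.7 243.3 242.7 200.5]
7 [243.4 200.3 230.1 187.4]
8 [371.2 137.4 364.7 158.6]
9 [322.1 163.3 349.1 168.4]
10 [336.  219.2 314.3 213.4]
11 [272.2 264.7 240.4 252.4]
12 [351.  175.2 337.9 218.1]
13 [234.9 194.9 205.8 187.3]
14 [204.3 184.6 214.2 140. ]
15 [246.8 148.6 217.2 141.8]
16 [304.4 170.5 273.  162.3]
17 [319.  180.  275.4 172.1]
18 [347.1 174.6 328.1 169.6]
19 [278.5 154.2 321.4 164.9]
20 [272.  166.4 303.1 174.4]
21 [336.4 125.5 332.1 144.4]
```

View pics/c1.png

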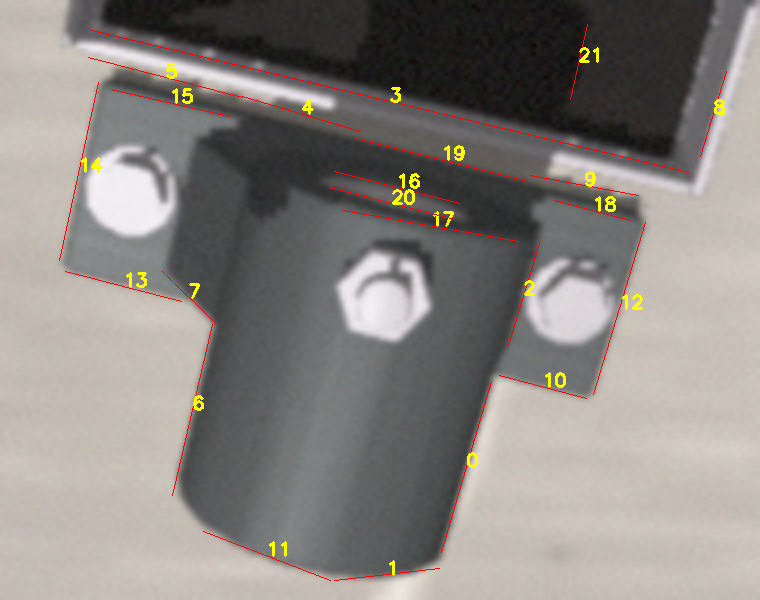

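Run:
```python
from h import *
np.set_printoptions(precision=4,suppress=True)
f=grab("wrist"); cv2.imwrite("pics/w2.png",f["image"])
def n(l):
    a=np.cross(ray(f,l[:2])[1],ray(f,l[2:])[1]); return a/np.linalg.norm(a)
L0=[324.5,180.3,300.,257.6]; L6=[232.7,243.3,242.7,200.5]
n1=n(L0);n2=n(L6); a=np.cross(n1,n2);a/=np.linalg.norm(a); a*=np.sign(a[1])
if n1[0]<0:n1=-n1
if n2[0]>0:n2=-n2
# inward normals: axis at distance R from both planes
u1,u2=-n1,-n2
# camera + p, p.u1=R,p.u2=R,p.a=0
p=np.linalg.solve(np.array([u1,u2,a]),[.026,.026,0]); P=f["t"]+p
print("axis dir",a,"yaw",np.degrees(np.arctan2(-a[0],a[1])),"pt",P, "at y=.16", P+a*(.16-P[1])/a[1])
F={k:plane(f,v,.012) for k,v in dict(fl=(204.5,187),fr=(338,219.5),br=(351.5,175.5),bl=(214.3,141)).items()}
for k,v in F.items(): print(k,v)
print("front len",np.linalg.norm(F["fl"]-F["fr"]),"depth",np.linalg.norm(F["fl"]-F["bl"]),np.linalg.norm(F["fr"]-F["br"]))
print("centre",sum(F.values())/4)
for A,B in (("fl","fr"),("bl","br")): d=F[B]-F[A]; print("yaw",np.degrees(np.arctan2(d[1],d[0])))
d=plane(f,(361.7,162.5),.03)-plane(f,(212.4,127.1),.03); print("tray yaw",np.degrees(np.arctan2(d[1],d[0])))
print("near top of rim", plane(f,(272,265.0),.136),plane(f,(299.3,261.6),.13))
```

```text
axis dir [0.1918 0.9746 0.1153] yaw -11.135561399717128 pt [0.5123 0.2539 0.1212] at y=.16 [0.4938 0.16   0.1101]
fl [0.4213 0.1421 0.012 ]
fr [0.5548 0.116  0.012 ]
br [0.5634 0.1613 0.012 ]
bl [0.4304 0.1872 0.012 ]
front len 0.13605042746992627 depth 0.046006951816399154 0.04612274683185141
centre [0.4925 0.1517 0.012 ]
yaw -11.046711545118667
yaw -10.997338515619381
tray yaw -10.084500918000572
near top of rim [0.4902 0.1199 0.136 ] [0.5091 0.1208 0.13  ]
```

Request:
jog_arm(plan=[7, -45, 0, 0, 15, -100, 0, 0, 23, -155, 0, 0, 31, -210, 0, 0, 39, -260, 0, 0, 45, -300, 0, 0, 45, -310, 0, 0, 45, -310, 0, 0])

```text
time_s: 2.6
eef_pos: [0.5382, -0.1516, 0.4047]
ee_rot: [-180.0, -0.0, 93.1]
force: [-0.3, 0.6, 0.5]
width: 0.0853
grip_force: 0.0
```

Run:
```python
from h import *
import pickle
f=grab("wrist","w3"); print(f["state"]["eef_pos"],f["state"]["ee_rot"]); pickle.dump(f,open("w3.pkl","wb"))
im=f["image"]; g=cv2.cvtColor(cv2.GaussianBlur(im,(0,0),.8),cv2.COLOR_BGR2GRAY)
x0,y0=140,0
S=2; c=cv2.resize(im[0:300,x0:x0+400],None,fx=S,fy=S,interpolation=cv2.INTER_CUBIC)
L=cv2.createLineSegmentDetector().detect(g)[0][:,0]
k=0
for l in L:
    if np.hypot(l[2]-l[0],l[3]-l[1])>22 and all(x0<l[i]<x0+400 and l[i+1]<300 for i in (0,2)):
        print(k,l.round(1),end=';'); p=((l.reshape(2,2)-[x0,y0]+.5)*S).astype(int)
        cv2.line(c,p[0].tolist(),p[1].tolist(),(0,0,255),1); cv2.putText(c,str(k),p.mean(0).astype(int).tolist(),0,.5,(0,255,255),1); k+=1
cv2.imwrite("pics/c3.png",c)
```

```text
[ 0.53818206 -0.1515516   0.40470991] [-1.79997470e+02 -4.79007448e-02  9.31086060e+01]
0 [174.1 151.8 180.3 280.6];1 [263.1 285.7 288.1 285.3];2 [180.7 282.4 205.7 283.8];3 [264.9 168.2 262.  284.4];4 [289.4 269.5 293.6 160.5];5 [140.5 268.5 164.4 269.7];6 [370.5 287.  383.9 158.3];7 [207.4 283.2 204.  150.7];8 [184.3  68.1 185.1 150.6];9 [383.4 245.4 398.3 262.8];10 [147.2 156.6 168.  149.1];11 [485.4   1.2 463.2   7.2];12 [154.4 256.6 174.2 231.5];13 [199.6 124.1 224.2 126.9];14 [375.7 145.6 349.4 144.6];15 [290.6 157.6 266.8 156.6];16 [355.1 159.1 348.9 232.2];17 [391.4 181.8 384.3 246.6];18 [346.4 231.9 345.1 285.6];19 [275.8  39.1 200.3   2.4];20 [236.9 126.3 265.6 126. ];21 [309.4 127.9 338.2 129.3];22 [265.5 124.4 266.5  43.1];23 [212.2 121.8 213.5  94.3];24 [210.9  65.7 212.4  36.8];25 [225.8  66.7 223.8  93.3];26 [225.8  96.8 224.2 119.5];27 [399.5 110.5 395.5 143.3];28 [307.9  -0.5 353.1  19.5];29 [225.7  37.9 223.3  64.5];30 [469.3   7.4 436.1  67.8];31 [211.7  95.7 212.8  68.1];32 [337.4 102.4 315.  108.5];33 [167.6 236.9 164.2 176.8];34 [291.8  94.4 291.8  70.6];35 [429.  278.5 478.2   6.7];36 [196.6  39.4 198.7 121.9];37 [195.3 149.6 191.3  86.8];38 [289.2 154.7 291.  131.7];39 [232.1 173.1 231.8 226.9];40 [336.8 162.4 314.4 162. ];41 [305.8 169.3 302.1 220.7];42 [192.1  85.7 190.8  40.7];43 [182.3  41.8 183.   66.9];44 [428.1  17.5 453.2  16.5];
```

View pics/c3.png

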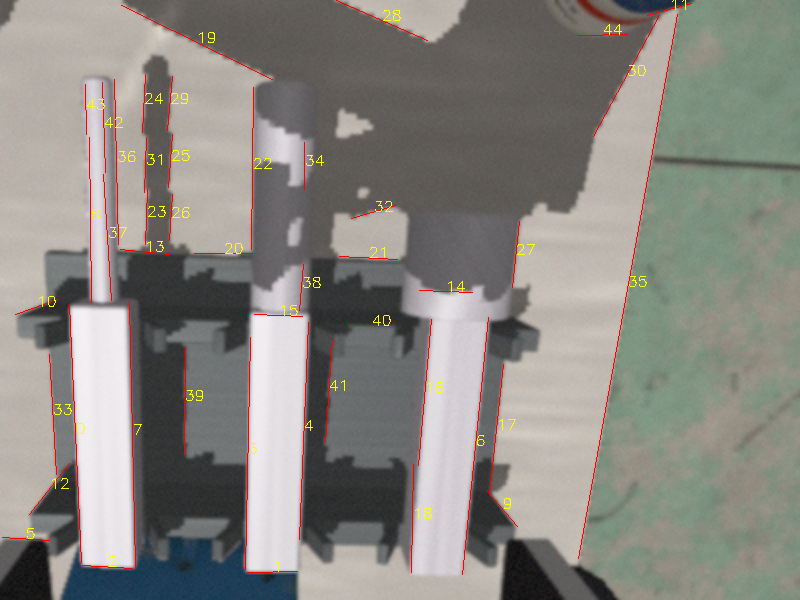

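Run:
```python
from h import *
import pickle
np.set_printoptions(precision=4,suppress=True)
f=pickle.load(open("w3.pkl","rb"))
A,B,C,D=[plane(f,u,.074) for u in ((265.2,157),(293.7,157.8),(262,285.6),(288.8,285.3))]
print(A,B,C,D,"w",np.linalg.norm(A-B),np.linalg.norm(C-D),"len",np.linalg.norm(A-C),np.linalg.norm(B-D))
m=(A+B)/2;n=(C+D)/2;d=(m-n);d/=np.linalg.norm(d); yaw=np.degrees(np.arctan2(-d[0],d[1]))
print("yaw",yaw,"grip from shoulder",m-.042*d,"from rear",n+.073*d)
for l,z in (((267.5,39),.062),((281,40),.062),((294,40),.062)): print("tip",plane(f,l,z))
g=m-.042*d; g[2]=.062; print("pred tip px",proj(f,g+.127*d), "rack via others:")
for u in ((174.3,151.8),(204,151.5),(180.3,282.4),(207.4,283.5)): print(plane(f,u,.074))
```

```text
[ 0.5265 -0.1265  0.074 ] [ 0.5491 -0.1259  0.074 ] [ 0.5286 -0.239   0.074 ] [ 0.552  -0.2375  0.074 ] w 0.02256051281869162 0.023397083977457062 len 0.11257499270264307 0.11163160638478134
yaw 1.2879763541789688 grip from shoulder [ 0.5387 -0.1682  0.074 ] from rear [ 0.5387 -0.1653  0.074 ]
tip [ 0.524  -0.0387  0.062 ]
tip [ 0.5343 -0.0388  0.062 ]
tip [ 0.5441 -0.0383  0.062 ]
pred tip px [282.9106  43.4902] rack via others:
[ 0.4548 -0.1261  0.074 ]
[ 0.4782 -0.1247  0.074 ]
[ 0.4575 -0.2397  0.074 ]
[ 0.481  -0.2395  0.074 ]
```

Wrist view over the rack: the mid drift's shoulder is at ≈(279,157), its rear at (275,285) and its tip at ≈(281,40). It is the middle drift, with thin to its left and fat to its right. Sizes check out within 3 mm, so I take the grip point as (0.5387, -0.1665) and the yaw as about 1.5°.

Request:
jog_arm(fingers=48, grip_force=90, plan=[0.5, -15, -30, -1.6, 0.5, -15, -70, -1.6, 0.5, -15, -110, -1.6, 0.5, -15, -145, -1.6, 0.5, -15, -168, -1.6, 0.5, -15, -180, -1.6, 0.5, -15, -188, -1.6, 0.5, -15, -188, -1.6, 0.5, -15, -188, -1.6])

```text
time_s: 3.78
eef_pos: [0.5391, -0.1674, 0.218]
ee_rot: [179.9, 0.1, 91.5]
force: [-0.6, -1.4, 0.6]
width: 0.0479
grip_force: 0.0
```

Run:
```python
from h import *
f=grab("wrist","w4"); s=grab("scene"); print(f["state"]["eef_pos"],f["state"]["ee_rot"],f["state"]["force"])
cv2.imwrite("pics/v4.png",np.hstack([cv2.resize(f["image"],(400,300)),cv2.resize(s["image"][150:360,250:530],(400,300))]))
```

```text
[ 0.53909394 -0.16738069  0.21796377] [1.79878608e+02 5.12961257e-02 9.14675365e+01] [-0.55239934 -1.35121125  0.55042127]
```

View pics/v4.png

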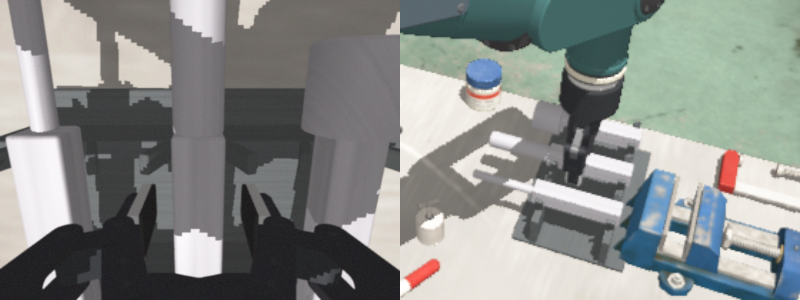

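The drift sits centred between the fingers (crop x≈198 of 400, pads at 150 and 248), with the neighbours clear. Closing.

Request:
jog_arm(fingers=0, grip_force=90, plan=[0, 0, 0, 0, 0, 0, 0, 0, 0, 0, 0, 0, 0, 0, 0, 0, 0, 0, 0, 0, 0, 0, 0, 0])

```text
time_s: 4.62
eef_pos: [0.5389, -0.1674, 0.2175]
ee_rot: [179.9, 0.0, 91.5]
force: [-0.1, -0.5, 5.4]
width: 0.0224
grip_force: 89.3
```

Request:
jog_arm(plan=[0, 0, 10, 0, 0, 0, 30, 0, 0, 0, 50, 0, -10, 15, 58, -3, -30, 45, 58, -6, -50, 80, 58, -9, -70, 110, 54, -12, -80, 125, 50, -12.5, -80, 125, 48, -12.5, -80, 125, 48, -12.5])

```text
time_s: 5.88
eef_pos: [0.459, -0.0428, 0.2644]
ee_rot: [-180.0, 0.0, 79.0]
force: [0.0, 0.6, -4.2]
width: 0.0226
grip_force: 88.8
```

Run:
```python
from h import *
import pickle
f=grab("wrist","w5"); s=grab("scene","s5"); d=grab("side","d5"); print(f["state"]["eef_pos"],f["state"]["ee_rot"],f["state"]["force"],f["state"]["width"])
pickle.dump([f,s,d],open("v5.pkl","wb"))
a=cv2.resize(f["image"][0:300,130:430],(400,400)); b=cv2.resize(s["image"][180:300,190:310],(400,400))
cv2.imwrite("pics/v5.png",np.hstack([a,b]))
```

```text
[ 0.45896828 -0.04284096  0.26437261] [-1.79994156e+02  3.74978825e-02  7.89576676e+01] [ 0.03137095  0.62565981 -4.24273397] 0.022573009153470575
```

View pics/v5.png

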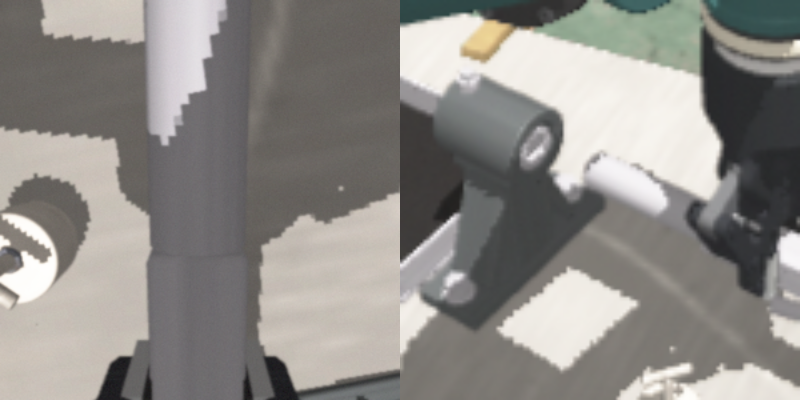

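Run:
```python
from h import *
import pickle
np.set_printoptions(precision=4,suppress=True)
f,s,d=pickle.load(open("v5.pkl","rb"))
g=cv2.cvtColor(cv2.GaussianBlur(f["image"],(0,0),.8),cv2.COLOR_BGR2GRAY)
L=cv2.createLineSegmentDetector().detect(g)[0][:,0]
lr={0:[],1:[]}
for l in L:
    if np.hypot(l[2]-l[0],l[3]-l[1])>12 and abs(l[2]-l[0])<4 and max(l[1],l[3])<188:
        if 236<l[0]<246: lr[0].append(l)
        if 306<l[0]<322: lr[1].append(l)
print(lr)
def fit(ls):
    p=np.concatenate([l.reshape(2,2) for l in ls]); vx,vy,x,y=cv2.fitLine(p.astype(np.float32),2,0,.01,.01).ravel(); 
    return np.array([x+vx/vy*(0-y),0,x+vx/vy*(180-y),180])
l0,l1=fit(lr[0]),fit(lr[1]); print(l0,l1)
def n(l):
    a=np.cross(ray(f,l[:2])[1],ray(f,l[2:])[1]); return a/np.linalg.norm(a)
n0,n1=n(l0),n(l1); x=f["R"][:,0]
u0=n0*np.sign(n0@x); u1=n1*np.sign(-n1@x)
a=np.cross(u0,u1);a/=np.linalg.norm(a);a*=np.sign(a[1])
p=np.linalg.solve(np.array([u0,u1,a]),[.012,.012,0])+f["t"]
near=np.array([.4864,.1203,.110]); u=np.array([.1908,.9816,0]); xp=np.array([.9816,-.1908,0])
print("dir",a,"yaw",np.degrees(np.arctan2(-a[0],a[1])))
grip=np.r_[f["state"]["eef_pos"][:2],0]
for t in (.05,.127):   # along from grip
    k=(t-(p-grip)@u)/(a@u); q=p+a*k; print(t,q,"lateral off bore",(q-near)@xp,"along",(q-near)@u)
print("grip lateral",(grip-near)@xp,"along",(grip-near)@u)
print("scene tip pred px",proj(s,grip+[0,0,.110]+.127*a), "near px",proj(s,near))
print("side near px",proj(d,near+.064*u))
```

```text
{0: [array([241.9159, 183.1017, 241.5553, 163.1082], dtype=float32), array([237.1634,  28.1501, 236.4425,   0.571 ], dtype=float32), array([239.9738,  25.6363, 241.2512,  99.3642], dtype=float32), array([240.9353,   0.5993, 241.3265,  24.384 ], dtype=float32)], 1: [array([316.4806,  76.8611, 315.512 , 104.371 ], dtype=float32)]}
[238.9495   0.     242.0248 180.    ] [319.1874   0.     312.8486 180.    ]
dir [ 0.2019  0.9794 -0.003 ] yaw -11.647181625351589
0.05 [0.4682 0.0063 0.106 ] lateral off bore 0.0038436362386965305 along -0.1153731356478525
0.127 [0.4837 0.0817 0.1057] lateral off bore 0.004713703472005762 along -0.038373135647852503
grip lateral 0.004200318623473274 along -0.16537313564785253
scene tip pred px [248.4391 230.0671] near px [231.7166 224.4006]
side near px [284.1836 242.3142]
```

The nose runs parallel to the bore at about 109 mm height, is 4.3 mm off to +x', and its tip is 38 mm before the mouth. Seen against the scene crop, the tip and bore positions match the predictions. I'll correct the offset and approach.

Request:
jog_arm(plan=[-4.2, 0.8, 0, 0, -3.2, 5.7, 0, 0, -0.4, 20.4, 0, 0, 1.5, 30.2, 0, 0, 3.0, 38.1, 0, 0, 3.0, 38.1, 0, 0, 3.0, 38.1, 0, 0])

```text
time_s: 6.9
eef_pos: [0.4617, -0.0041, 0.2647]
ee_rot: [180.0, 0.0, 79.0]
force: [0.1, -0.5, -4.9]
width: 0.0225
grip_force: 88.7
```

Request:
jog_arm(plan=[1.0, 4.9, 0, 0, 1.9, 9.8, 0, 0, 1.9, 9.8, 0, 0])

```text
time_s: 7.28
eef_pos: [0.4635, 0.0045, 0.2649]
ee_rot: [180.0, 0.2, 78.9]
force: [-1.1, -5.3, -3.5]
width: 0.0226
grip_force: 88.8
```

Request:
jog_arm(plan=[0.8, 3.9, 0, 0, 1.5, 7.9, 0, 0, 2.3, 11.8, 0, 0, 3.1, 15.7, 0, 0, 3.8, 19.6, 0, 0, 4.6, 23.6, 0, 0, 5.3, 27.5, 0, 0, 6.1, 31.4, 0, 0, 6.7, 34.4, 0, 0, 6.7, 34.4, 0, 0])

```text
time_s: 8.52
eef_pos: [0.4702, 0.0386, 0.2649]
ee_rot: [180.0, 0.2, 78.9]
force: [-2.2, -5.0, -2.4]
width: 0.0229
grip_force: 88.9
```

Request:
jog_arm(plan=[0.8, 3.9, 0, 0, 1.5, 7.9, 0, 0, 2.3, 11.8, 0, 0, 3.1, 15.7, 0, 0, 3.8, 19.6, 0, 0, 4.6, 23.6, 0, 0, 5.0, 25.5, 0, 0, 5.0, 25.5, 0, 0])

```text
time_s: 9.52
eef_pos: [0.4753, 0.0657, 0.2647]
ee_rot: [-180.0, 0.0, 79.0]
force: [0.2, -0.1, -4.5]
width: 0.0228
grip_force: 88.8
```

Run:
```python
from h import *
d=grab("side","d8"); s=grab("scene","s8")
cv2.imwrite("pics/v8.png",np.hstack([cv2.resize(d["image"][200:370,190:360],(400,400)),cv2.resize(s["image"][180:300,120:310],(400,400))]))
```

```text
(no output)
```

View pics/v8.png

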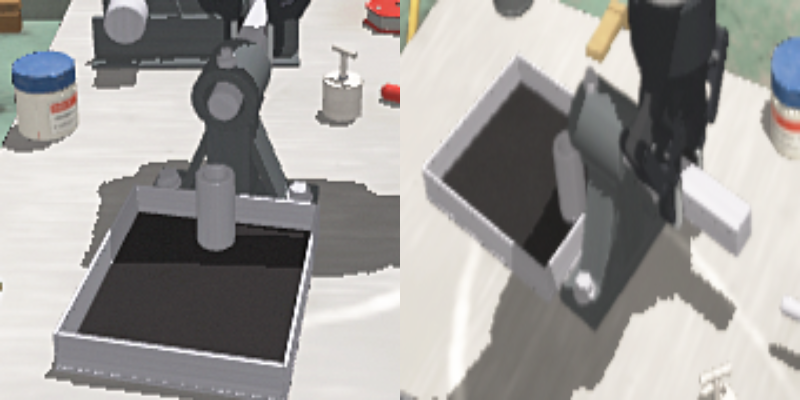

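The side view shows the sleeve standing upright in the tray (≈(215,208) in the left crop) and the drift nose visible in the far mouth. Now I withdraw the drift along the bore.

Request:
jog_arm(plan=[-1.5, -7.9, 0, 0, -4.6, -23.6, 0, 0, -7.6, -39.3, 0, 0, -10.7, -55, 0, 0, -13.7, -70.7, 0, 0, -16.8, -86.4, 0, 0, -19.5, -100, 0, 0, -21.4, -110, 0, 0, -21.4, -110, 0, 0])

```text
time_s: 10.75
eef_pos: [0.4538, -0.0451, 0.2648]
ee_rot: [180.0, -0.0, 78.9]
force: [-0.4, 0.5, -4.3]
width: 0.0227
grip_force: 88.7
```

Request:
jog_arm(plan=[8, -12, 8, 2, 26, -38, 12, 5, 46, -66, 12, 8, 66, -96, 12, 11, 80, -116, 12, 12.5, 84.8, -122.8, 5, 12.5, 84.8, -122.8, -8, 12.5, 84.8, -122.8, -20, 12.5, 84.8, -122.8, -20, 12.5])

```text
time_s: 11.88
eef_pos: [0.5376, -0.1662, 0.2424]
ee_rot: [-179.8, -0.1, 91.5]
force: [0.7, 0.3, -5.1]
width: 0.0227
grip_force: 88.8
```

Request:
jog_arm(plan=[0, 0, -6, 0, 0, 0, -12, 0, 0, 0, -17, 0, 0, 0, -21, 0, 0, 0, -24.5, 0, 0, 0, -26.5, 0, 0, 0, -27.5, 0, 0, 0, -27.5, 0])

```text
time_s: 12.88
eef_pos: [0.5387, -0.1673, 0.2175]
ee_rot: [180.0, 0.0, 91.5]
force: [0.1, 0.8, -3.5]
width: 0.0227
grip_force: 89.2
```

Request:
jog_arm(plan=[0, 0, -0.7, 0, 0, 0, -0.7, 0])

```text
time_s: 13.12
eef_pos: [0.5387, -0.1673, 0.2176]
ee_rot: [180.0, 0.0, 91.5]
force: [-3.5, 0.7, 2.7]
width: 0.0225
grip_force: 89.5
```

Request:
jog_arm(fingers=46, plan=[0, 0, 0, 0, 0, 0, 0, 0, 0, 0, 0, 0, 0, 0, 0, 0, 0, 0, 0, 0, 0, 0, 0, 0])

```text
time_s: 13.88
eef_pos: [0.5387, -0.1673, 0.2165]
ee_rot: [180.0, 0.0, 91.5]
force: [-0.3, -0.5, 0.3]
width: 0.046
grip_force: 0.0
```

Request:
jog_arm(plan=[0, 0, 10, 0, 0, 0, 30, 0, 0, 0, 60, 0, 0, 5, 100, 0, 0, 10, 145, 0, 0, 15, 188, 0, 0, 15, 188, 0, 0, 15, 188, 0])

```text
time_s: 14.88
eef_pos: [0.5385, -0.1522, 0.4046]
ee_rot: [180.0, 0.0, 91.5]
force: [-0.2, 0.2, -0.7]
width: 0.0462
grip_force: 0.0
```

Run:
```python
from h import *
f=grab("wrist","w9"); s=grab("scene","s9"); d=grab("side","d9"); print(f["state"]["eef_pos"],f["state"]["time_s"])
a=f["image"]; w3=cv2.imread("pics/w3.png")
cv2.imwrite("pics/v9.png",np.vstack([np.hstack([cv2.resize(a[:300,140:540],(400,300)),cv2.resize(w3[:300,140:540],(400,300))]),np.hstack([cv2.resize(s["image"],(400,300)),cv2.resize(d["image"],(400,300))])]))
```

```text
[ 0.53845787 -0.15224151  0.4045602 ] 14.875
```

View pics/v9.png

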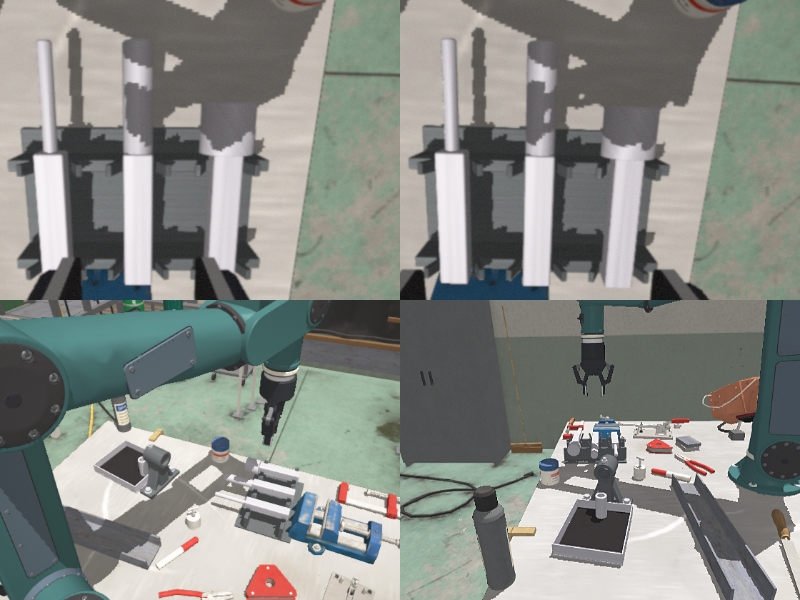

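The before/after views match. The mid drift is back in its saddle (tip at ≈(137,40), level with the thin one), the other drifts, the jar and the plug have not moved, and the sleeve is in the tray. Handing in.

```bash
python3 -c "
from plant import order
print(order.sign_off())"
```

```text
the job is handed in; nothing more can be done
None
```

I pushed the sleeve out into the catch tray with the 24 mm drift, laid the drift back in its place in the rack with nothing else moved, and handed the job in at about 15 s of the 54 s allowed.

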